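Straighten the row of tins on the food bank bench

ROBOT

A 7-joint arm with a two-finger parallel gripper is mounted at the origin on the work surface. World frame = base frame: x ahead of the robot, y to its left, z up, the work surface at z = 0. Lengths are in m, angles in rad, forces in N, time in s.
With the tool pointing down it reaches from about 0.425 to 0.95 m from the base axis. Payload 16.7 kg.
Tool frame: the origin (TCP) lies on the centre line of the jaws, within the pads' length; the fingertips stand 8 mm ahead of it and the grasp point (between the pads) lies 11 mm behind it (robot.tip_extent is the distance from the TCP to the fingertips, in m); z points along the fingers, y is the line along which they close (so a half turn about z gives the same grasp; the last joint's range is limited). The gripper opens to 94 mm and grips with 3 to 60 N. Pads are 16 mm wide; open, the fingers measure 119 mm over their backs; the gripper's body (75 mm by 177 mm) begins 78 mm behind the grasp point.
Start: joints at [1.147, 0.426, 0.074, 1.606, -0.034, 1.111, -0.067], TCP at [0.182, -0.65, 0.213] pointing down, gripper open.
Joint ranges: [-2.85, 2.85], [-0.5, 2.14], [-1.23, 1.37], [0.21, 2.46], [-1.02, 4.16], [0.16, 2.05], [-2.73, 2.73]. Speed limits (rad/s): [1.89, 1.89, 2.39, 2.39, 3.01, 3.01, 3.01].

INTERFACE

Orientations are given as a unit quaternion [x, y, z, w].
In Python, from rig import robot, vision, job gives the robot as it stands.
- The arm moves only by the shell command python3 -m jog 'ROWS' [FORCE]. ROWS is JSON, a list that holds one entry, the list of rows, each a list of 5 numbers: the gripper's target within -1 to 1 (fully open at 1, half-way at 0, shut at -1), then the shift along the world's x, y, z in cm, then the turn about the world's z in rad. A call has 1 to 20 rows; each row shifts and turns the commanded pose from where the row before left it; what a row does not reach is not made up. A row lasts 1/8 s, in which the tool goes at most 62.5 mm and 10.7 degrees, less where a joint would pass 70% of its speed; a pose out of reach is approached as far as the arm can. A call is refused whole if a number of a shift passes 6.25 or a number of a turn 0.188, either way. A call with a gripper value outside its range is refused whole. The fingers move at their own pace and stop on an object; FORCE is the grip in N (left out, the last holds). Time passes only in rows, so rows that do not move let the fingers close. It gives the time, the measured TCP pose, the force, the opening and the grip force at its end, in the units of the state.
- robot.read_state(): the state, without advancing time (a new reading comes with each control period).
- vision.read_camera(name): name is "scene" or "top" or "wrist"; returns a dict with "color" (480x640x3 uint8, red, green, blue), "intrinsics" (3x3 intrinsics, pixels), "R" (3x3) and "t" (3): a world point X has camera coordinates R X + t. Camera axes: x right, y down, z forward; pixel columns grow to the right and rows downward; lengths in m; the calibration is good to about 2 mm. A picture is of the moment at which its call begins. There is no depth.
- job.job_done(): hands the job in; it is judged then, once.
The state is a dict: "time_s": time; "q": joint angles; "joint_velocities": joint speeds; "tau": joint torques, N m; "position": TCP position; "ee_rot": TCP orientation; "contact_force": force on the tool from outside, world axes, zero at the start; "wrist_torque": the same for the moment, N m; "grip_width": finger opening in m; "finger_force": force on a finger pad.
Only numpy, scipy, OpenCV 4.12 (cv2) and the standard library are available. Lean on these libraries where they do the work, as an engineer would, in place of code of your own. Each camera call takes 0.05 s, during which the arm holds its last target. There are 200 camera calls.

TASK

Two of the five tins have slid out of the row. With the fingertips, push each of the two along the bench, straight back onto its own empty dark spot, until it touches the wooden batten like the others. Do not pick up, lift or tip any tin, leave the tins already in line and all the other goods where they stand, and finish with the hand clear.

Things in the scene. Friction and masses are not known exactly. Their poses are not given: they have to be found in the camera images.
- batten: The stop: a straight wooden batten fixed to the bench, place and yaw vary: 520 mm long (its y), 30 mm thick (its x), 40 mm high. Origin: centre of its underside. The tins line up against its own -x face, which looks towards the robot; a tin touching it has its centre at batten x = -0.048 m. Five places, 95 mm apart, lie along that face.
- tin_a: First stray: a short food tin, steel with a plain paper label, diameter 66 mm, 60 mm tall, about 0.3 kg (hidden +-30%). Origin: centre of its underside; z up. Stands 90 to 130 mm in front (robot's side) of its empty spot_a, up to 12 mm to one side. Told from the other tins only by being out of line. Slides under a few newtons, stops when no longer pushed.
- tin_b: Second stray: the same kind of tin, in the same way in front of its own empty spot, spot_b.
- spot_a: tin_a's empty place in the row: a dark rubber disc lying flat on the bench (diameter 72 mm, under 1 mm thick, no obstacle). Origin: its centre; axes parallel to the batten's. A tin touching the batten and level with the spot along the batten covers it.
- spot_b: tin_b's empty place in the row: another such dark disc. The two empty places can be any two of the five and may be neighbours.
- tin_c: Already in line: a short food tin, steel with a plain paper label, diameter 66 mm, 60 mm tall, about 0.3 kg (hidden +-30%). Origin: centre of its underside; z up. It stands against the batten on a dark spot of its own, 95 mm from the next place (29 mm free between neighbouring tins).
- tin_d: Already in line: a short food tin, steel with a plain paper label, diameter 66 mm, 60 mm tall, about 0.3 kg (hidden +-30%). Origin: centre of its underside; z up. It stands against the batten on a dark spot of its own, 95 mm from the next place (29 mm free between neighbouring tins).
- tin_e: Already in line: a short food tin, steel with a plain paper label, diameter 66 mm, 60 mm tall, about 0.3 kg (hidden +-30%). Origin: centre of its underside; z up. It stands against the batten on a dark spot of its own, 95 mm from the next place (29 mm free between neighbouring tins).
- paste_jar: A small glass jar, diameter 44 mm, 55 mm tall, loose, standing 90 to 120 mm in front of one of the tins already in line (tin_c). Origin: centre of its underside.
- stock_box: A small carton 42 x 60 x 28 mm tall, loose, lying 95 to 120 mm in front of tin_d. Origin: centre of its underside.
- cereal_box: A tall cereal carton, 65 x 170 mm, 240 mm tall, loose, to the left of the left end of the batten. Origin: centre of its underside.
- oil_bottle: A bottle, diameter 70 mm, 230 mm tall, loose, to the right of the right end of the batten. Origin: centre of its underside.
- tape_roll: A roll of clear parcel tape lying flat, diameter 100 mm, 48 mm high, loose, at the left. Origin: centre of its underside.
Not all that is in view belongs to the job. Leave any orange or pink look-alike of the tin_b alone.

How it is judged:
At the end, for the whole second after the job is handed in: Both strays stand upright, on the bench and at rest against the batten (gap of at most 5 mm), within 12 mm of their spots' centres along the batten; the tins already in line have moved by less than 10 mm and the other goods by less than 20 mm (x of tin_a in the frame of batten between -0.053 and -0.04 m and y of tin_a in the frame of spot_a between -0.012 and 0.012 m and angle between each of tin_a, tin_b, tin_c, tin_d, tin_e's own z axis and vertical below 0.08 rad and height (world z) of each of tin_a, tin_b below 0.004 m and linear speed of each of tin_a, tin_b below 0.01 m/s and x of tin_b in the frame of batten between -0.053 and -0.04 m and y of tin_b in the frame of spot_b between -0.012 and 0.012 m and distance of each of tin_c, tin_d, tin_e from where it was at the start of the episode below 0.01 m and distance of each of paste_jar, stock_box, cereal_box, oil_bottle, tape_roll from where it was at the start of the episode below 0.02 m); the robot touches nothing.
It fails at once if one of the tins is lifted off the bench or tipped (height (world z) of any of tin_a, tin_b, tin_c, tin_d, tin_e above 0.008 m or angle between any of tin_a, tin_b, tin_c, tin_d, tin_e's own z axis and vertical above 0.25 rad).
It fails at once if a tin already in line is shifted by more than 10 mm (distance of any of tin_c, tin_d, tin_e from where it was at the start of the episode above 0.01 m).
It fails at once if another of the goods on the bench is moved by more than 20 mm (distance of any of paste_jar, stock_box, cereal_box, oil_bottle, tape_roll from where it was at the start of the episode above 0.02 m).
It also fails if it takes over 54 s, if anything falls off the work surface, if the arm or the gripper's body presses on something with over 40 N, if the wrist force passes 120 N, or if a joint passes its speed limit or range.

## Working session

There is one attempt and no reset: what is moved stays moved. The work goes in short steps, Python scripts to look and compute and a shell command to move; the robot and the scene stay as the last step left them, time stands still between calls to the robot, and variables do not carry over. Pictures are saved under pics/ and viewed, at most 10 in all, crops included, and the job is handed in when it is done.

```bash
mkdir -p pics
cat > h.py <<'E'
import numpy as np,cv2
from rig import robot,vision,job
def ray(c,u,v,z):
    K=np.array(c["intrinsics"]);R=np.array(c["R"]);t=np.array(c["t"])
    o=-R.T@t; d=R.T@np.linalg.inv(K)@np.array([u,v,1.]); return o+d*(z-o[2])/d[2]
def proj(c,X):
    p=np.array(c["intrinsics"])@(np.array(c["R"])@np.array(X)+np.array(c["t"])); return p[:2]/p[2]
E
python3 - <<'E'
from h import *
for n in("top","scene"):
    c=vision.read_camera(n);cv2.imwrite(f"pics/{n}0.png",c["color"][:,:,::-1])
    R=np.array(c["R"]);print(n,-R.T@c["t"],R[2],c["intrinsics"][0][0])
s=robot.read_state();print(s["time_s"],s["position"],s["ee_rot"],s["grip_width"])
E
```

```text
top [ 0.25586322 -0.0050515   1.26452991] [ 0.21885377  0.01715637 -0.97560683] 600.3311600930167
scene [1.00875865 0.85413813 0.75472757] [-0.40706672 -0.68991294 -0.59859571] 450.07028926436124
0.1 [ 0.18237124 -0.64948518  0.21283739] [ 9.90647422e-01  1.36445399e-01 -1.19598759e-04 -5.69107663e-04] 0.09416622048821338
```

View pics/top0.png

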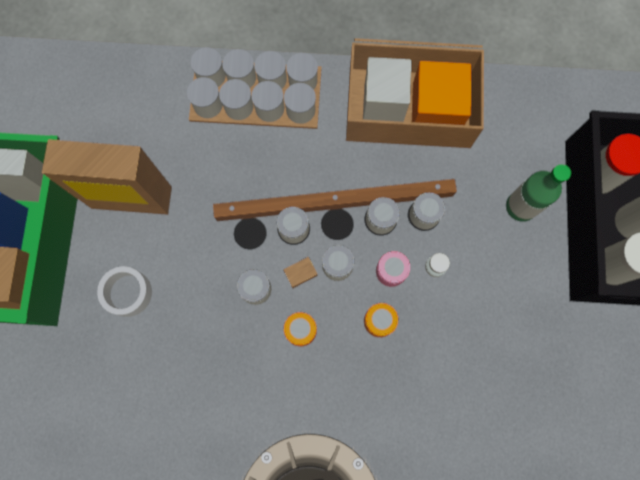

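View pics/scene0.png

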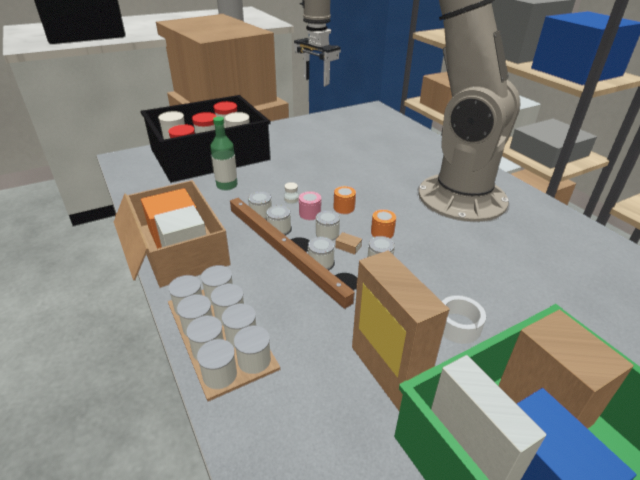

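Top view: empty spots at (250,234) and (337,224). The strays are at (254,286) and (338,263), and the stock box is between them at (300,272). Orange and pink decoys are at (300,329), (382,320) and (394,268). The scene view agrees.

```bash
cat > m.py <<'E'
from h import *
T=vision.read_camera("top");S=vision.read_camera("scene")
hsv=cv2.cvtColor(T["color"],cv2.COLOR_RGB2HSV);g=cv2.cvtColor(T["color"],cv2.COLOR_RGB2GRAY)
def blobs(m,amin):
    n,l,s,c=cv2.connectedComponentsWithStats(m.astype(np.uint8))
    return [(c[i],s[i]) for i in range(1,n) if s[i][4]>amin]
roi=np.zeros(g.shape,bool);roi[170:350,210:460]=1
for c,s in blobs((g<45)&roi,300): print("spot",c.round(1),s[2:],ray(T,*c,0)[:2].round(4))
w=(hsv[...,0]<20)&(hsv[...,1]>90)&(hsv[...,2]<190)&roi; w[250:]=0
c,s=max(blobs(w,200),key=lambda b:b[1][4]); print("batten",c,s)
# tin tops: Hough circles
C=cv2.HoughCircles(cv2.medianBlur(g,3),cv2.HOUGH_GRADIENT,1,25,param1=120,param2=12,minRadius=13,maxRadius=20)[0]
gs=cv2.cvtColor(S["color"],cv2.COLOR_RGB2GRAY)
for u,v,r in C:
    if roi[int(v),int(u)]:
        p=ray(T,u,v,.06); print("circ",u,v,r,p[:2].round(4),"scene",proj(S,p).round(0))
cv2.imwrite("pics/w.png",cv2.resize(T["color"][160:350,200:470,::-1],None,fx=2.9,fy=2.9,interpolation=2))
cv2.imwrite("pics/s.png",cv2.resize(S["color"][180:310,220:440,::-1],None,fx=3.6,fy=3.6,interpolation=2))
# batten top edges: fit robot-side edge per column
ys=[];
for u in range(225,450,3):
    col=np.where(w[:,u])[0]
    if len(col): ys.append((u,col.min(),col.max()))
ys=np.array(ys);a=np.polyfit(ys[:,0],ys[:,1],1)
p=[ray(T,u,np.polyval(a,u),.04) for u in(225,450)];d=p[1]-p[0];print("far edge",p[0].round(4),p[1].round(4),"yaw",np.arctan2(d[0],-d[1])*-1)
E
python3 m.py
```

```text
spot [336.8 223.6] [ 30  28 630] [ 0.5757 -0.0204]
spot [249.5 232.1] [ 30  27 527] [0.5451 0.1672]
batten [330.77821782 199.41782178] [ 213  179  243   41 3535]
circ 393.5 266.5 15.9 [ 0.4778 -0.1399] scene [311. 197.]
circ 249.5 232.5 16.1 [0.5306 0.1589] scene [350. 260.]
circ 337.5 223.5 15.8 [ 0.5609 -0.0212] scene [305. 225.]
circ 292.5 221.5 15.5 [0.5594 0.072 ] scene [322. 244.]
circ 382.5 216.5 19.4 [ 0.5815 -0.1135] scene [283. 210.]
circ 423.5 214.5 16.8 [ 0.5911 -0.1981] scene [267. 197.]
circ 380.5 320.5 17.7 [ 0.367  -0.1179] scene [347. 191.]
circ 253.5 286.5 14.5 [0.4193 0.141 ] scene [383. 242.]
circ 300.5 330.5 16.7 [0.3373 0.0401] scene [386. 214.]
circ 337.5 263.5 13.8 [ 0.477  -0.0258] scene [331. 216.]
far edge [0.5954 0.219  0.04  ] [ 0.6771 -0.2559  0.04  ] yaw -0.1703672347004294
```

View pics/w.png

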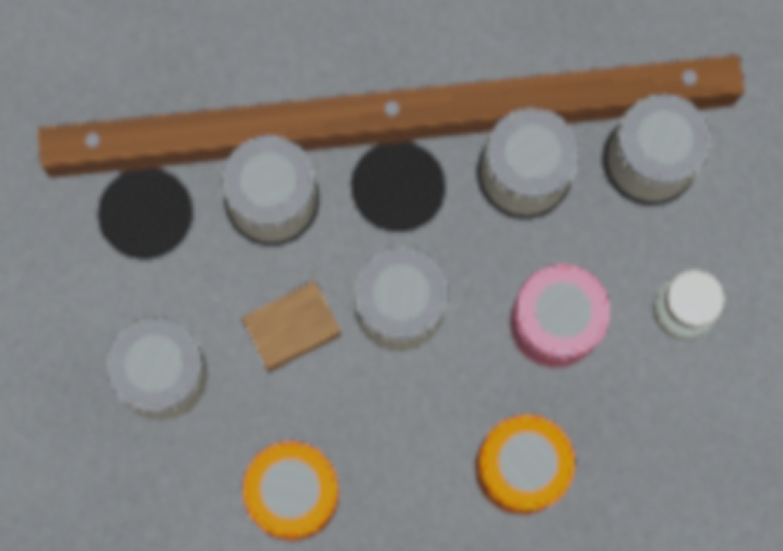

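View pics/s.png

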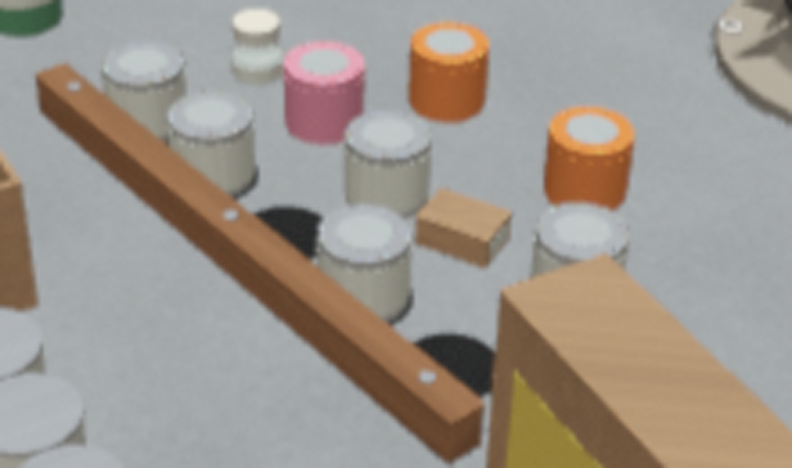

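The overhead crop shows the screws on the batten at full-image pixels (231.7,208.3), (335.2,197.2) and (437.9,186.6). The stray lids are at (253.4,285.9) and (338.3,260.7), and in the scene view at (381.7,243.9) and (327.8,217.5). I'll triangulate these and convert to the batten frame.

```bash
cat > f.py <<'E'
from h import *
T=vision.read_camera("top");S=vision.read_camera("scene")
P=[np.array(c["intrinsics"])@np.c_[c["R"],c["t"]] for c in(T,S)]
def tri(a,b):
    X=cv2.triangulatePoints(P[0],P[1],np.array(a,float),np.array(b,float))[:,0];return X[:3]/X[3]
sa=np.array([.5451,.1672]);sb=np.array([.5757,-.0204])
sc=[ray(T,*p,.04)[:2] for p in((231.7,208.3),(335.2,197.2),(437.9,186.6))]
d=sc[0]-sc[2];yaw=np.arctan2(-d[0],d[1]);print("yaw screws",yaw,"spots",np.arctan2(-(sa-sb)[0],(sa-sb)[1]))
x=np.array([np.cos(yaw),np.sin(yaw)]);y=np.array([-x[1],x[0]])
print("spot x_b from batten axis",[(s-sc[1])@x for s in(sa,sb)])
cr=lambda u,v:(200+u/2.9,160+v/2.9); cs=lambda u,v:(220+u/3.6,180+v/3.6)
print("screw tri z",tri(cr(392,108),cs(231,215)), "spot tri", tri(cr(145,213),cs(452,366)))
for n,a,b,s in(("left",cr(155,365),cs(582,230),sa),("mid",cr(401,292),cs(388,135),sb)):
    X=tri(a,b);p=ray(T,*a,.06)[:2];print(n,X.round(4),p.round(4),"to spot xb,yb",((s-p)@x).round(4),((s-p)@y).round(4))
for u in((340,330),(318,283),(270,368),(243,320)): # box top corners
    p=ray(T,*cr(*u),.028)[:2];print("box",p.round(4),"rel spotb",((p-sb)@x).round(4),((p-sb)@y).round(4))
E
python3 f.py
```

```text
yaw screws 0.1706110338091619 spots 0.1616890821529175
spot x_b from batten axis [np.float64(-0.046220326442445836), np.float64(-0.047916181792845666)]
screw tri z [ 0.62415658 -0.01367495  0.03798582] spot tri [ 0.54296736  0.1657043  -0.00162406]
left [0.4218 0.1411 0.0559] [0.4206 0.1412] to spot xb,yb 0.1271 0.0045
mid [ 0.4842 -0.0276  0.0557] [ 0.4829 -0.0271] to spot xb,yb 0.0926 -0.0092
box [0.4585 0.0145] rel spotb -0.1096 0.0543
box [0.4918 0.0326] rel spotb -0.0737 0.0664
box [0.4279 0.0628] rel spotb -0.1315 0.107
box [0.4614 0.0847] rel spotb -0.0948 0.1229
```

```bash
python3 -m jog '[[[-0.3,3,6,0,0],[-0.3,3,6,0,0],[-0.3,3,6,0,-0.11],[-0.3,3,6,0,0],[-0.3,3,6,0,0],[-0.3,3,6,0,0],[-0.3,3,6,0,0],[-0.3,2,6,0,0],[-0.3,2,6,0,0],[-0.3,0,6,-3,0],[-0.3,0,1,-3,0]]]'
```

```text
time_s: 1.68
position: [0.4181, -0.0709, 0.1554]
ee_rot: [0.996, 0.084, 0.001, 0.0]
contact_force: [-0.0, -1.2, -0.7]
grip_width: 0.0329
finger_force: 0.0
```

```bash
python3 -m jog '[[[-0.3,1,1.8,0,0],[-0.3,1.1,1.8,-2.5,0],[-0.3,0,0,-3,0],[-0.3,0,0,0,0]]]'
python3 - <<'E'
from h import *
c=vision.read_camera("wrist");cv2.imwrite("pics/w1.png",c["color"][:,:,::-1])
E
```

```text
time_s: 2.17
position: [0.4374, -0.0378, 0.0992]
ee_rot: [0.997, 0.082, -0.002, -0.0]
contact_force: [-0.2, 0.7, 1.2]
grip_width: 0.0326
finger_force: 0.0
```

View pics/w1.png

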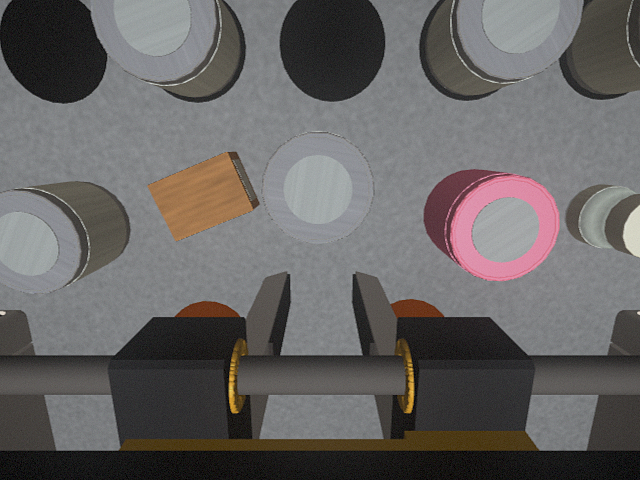

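Wrist view: the middle stray's lid is at (318,187), centred between the fingertips (290 to 352). Its spot is at (332,43), and the box is clear of the left finger. I'll re-measure from here and lower the hand.

```bash
cat > r.py <<'E'
from h import *
c=vision.read_camera("wrist")
y=.168;x=np.array([np.cos(y),np.sin(y)]);yy=np.array([-x[1],x[0]])
def rel(p,q): d=(p-q)[:2];return (d@x).round(4),(d@yy).round(4)
E
python3 - <<'E'
from r import *
t=ray(c,318,187,.06);s=ray(c,332,44,0);p=np.array(robot.read_state()["position"])
print(t,s,"spot-tin",rel(s,t),"tin-tcp",rel(t,p),"spot-tcp",rel(s,p))
E
python3 -m jog '[[[-0.3,0,0,-3.4,0],[-0.3,0,0,-3.4,0],[-0.3,0,0,0,0]]]'
```

```text
[ 0.48850182 -0.02815689  0.06      ] [ 0.58036322 -0.02242614  0.        ] spot-tin (np.float64(0.0915), np.float64(-0.0097)) tin-tcp (np.float64(0.0507), np.float64(0.0015)) spot-tcp (np.float64(0.1422), np.float64(-0.0082))
time_s: 2.65
position: [0.438, -0.0382, 0.0322]
ee_rot: [0.997, 0.082, -0.001, -0.0]
contact_force: [-0.3, -0.0, -0.2]
grip_width: 0.0328
finger_force: 0.0
```

```bash
python3 -m jog '[[[-0.3,0.6,0.05,0,0],[-0.3,0.6,0.05,0,0],[-0.3,0.6,0.05,0,0],[-0.3,0.6,0.05,0,0],[-0.3,0.6,0.05,0,0],[-0.3,0.6,0.05,0,0],[-0.3,0.6,0.06,0,0],[-0.3,0.6,0.06,0,0],[-0.3,0.6,0.06,0,0],[-0.3,0.6,0.06,0,0],[-0.3,0.6,0.06,0,0],[-0.3,0.6,0.06,0,0],[-0.3,0.6,0.06,0,0],[-0.3,0.6,0.06,0,0],[-0.3,0.6,0.06,0,0],[-0.3,0.3,0.05,0,0],[-0.3,0,0,0,0]]]'
python3 - <<'E'
from r import *
cv2.imwrite("pics/w2.png",c["color"][:,:,::-1])
E
```

```text
time_s: 4.78
position: [0.532, -0.029, 0.0325]
ee_rot: [0.997, 0.082, 0.0, -0.0]
contact_force: [-0.5, -0.2, 0.3]
grip_width: 0.0328
finger_force: 0.0
```

View pics/w2.png

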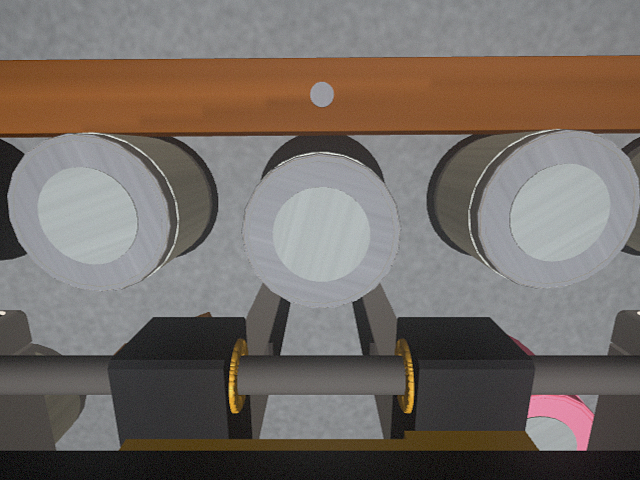

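The tin is centred on its spot laterally, with its lid at (321,229). The neighbouring lids are at rows 215 and 209, so it's roughly 7 to 8 mm short. I'll push on gently and watch the force.

```bash
for i in 1; do python3 -m jog '[[[-0.3,0.3,0.05,0,0],[-0.3,0.3,0.05,0,0],[-0.3,0,0,0,0]]]'; done; python3 -m jog '[[[-0.3,0.2,0.03,0,0],[-0.3,0,0,0,0]]]';python3 -m jog '[[[-0.3,0.2,0.03,0,0],[-0.3,0,0,0,0]]]'
python3 - <<'E'
from r import *
cv2.imwrite("pics/w3.png",c["color"][:,:,::-1])
E
```

```text
time_s: 5.2
position: [0.538, -0.0281, 0.0325]
ee_rot: [0.997, 0.082, 0.0, -0.0]
contact_force: [-0.0, -0.0, 0.1]
grip_width: 0.0333
finger_force: 0.0
time_s: 5.45
position: [0.5398, -0.0278, 0.0325]
ee_rot: [0.997, 0.082, 0.0, -0.0]
contact_force: [-1.3, 0.2, 0.1]
grip_width: 0.0329
finger_force: 0.1
time_s: 5.7
position: [0.5412, -0.0276, 0.0324]
ee_rot: [0.997, 0.082, -0.001, 0.0]
contact_force: [-4.1, -1.3, 2.4]
grip_width: 0.0329
finger_force: 2.4
```

View pics/w3.png

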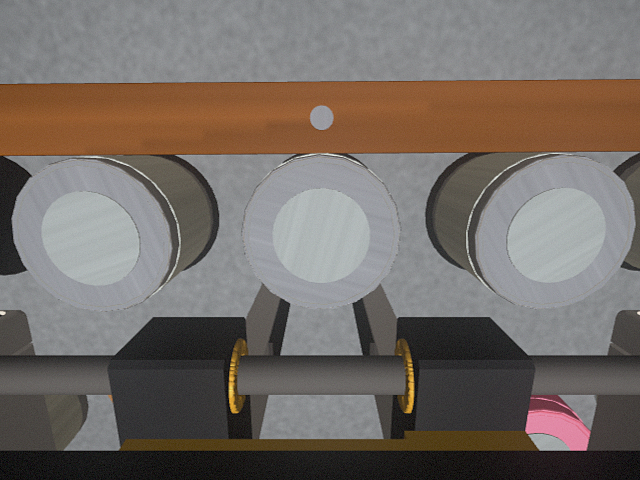

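The lid is now at (321,235), in line with its neighbours (238 and 229), and the force has risen to 4 N, so it's against the batten. One small extra nudge, then back off straight, rise, and move towards the left stray.

```bash
python3 -m jog '[[[-0.3,0.15,0.02,0,0],[-0.3,0,0,0,0]]]'; python3 -m jog '[[[-0.3,-1.5,-0.25,0,0],[-0.3,-2.5,-0.4,0,0],[-0.3,-1,-0.2,3,0],[-0.3,0,0,4,0],[0.2,-1,4,0,0],[0.2,-1.5,4,0,0],[0.2,-2,4,0,0],[0.2,-2,3.3,0,0],[0.2,-1.5,0,0,0],[0.2,-2,0,-1,0],[0.2,0,0,0,0]]]'
python3 - <<'E'
from r import *
cv2.imwrite("pics/w4.png",c["color"][:,:,::-1])
E
```

```text
time_s: 6.0
position: [0.5415, -0.0276, 0.0322]
ee_rot: [0.997, 0.082, -0.002, 0.0]
contact_force: [-11.9, -1.5, 8.1]
grip_width: 0.0328
finger_force: 6.7
time_s: 7.38
position: [0.3919, 0.1161, 0.0922]
ee_rot: [0.997, 0.082, -0.0, 0.0]
contact_force: [0.7, 0.2, -0.4]
grip_width: 0.0561
finger_force: 0.0
```

View pics/w4.png

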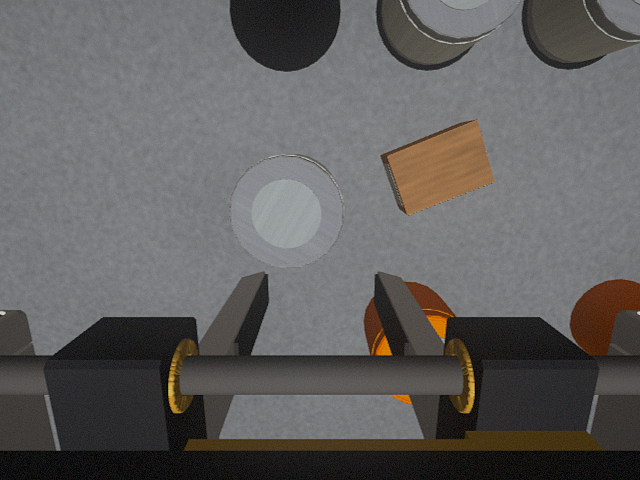

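Wrist view: the left stray's lid is at (287,212), its spot is centred near (285,14), and the box corner is at (382,155). The hand reached here without hitting a limit.

Run:
```python
from r import *
t=ray(c,287,212,.06);p=np.array(robot.read_state()["position"]);s=np.r_[.5451+.0035,.1672-.0015,0]
g=cv2.cvtColor(c["color"],cv2.COLOR_RGB2GRAY);u=np.where(g[14]<45)[0];u=u[u<360];sl=ray(c,(u.min()+u.max())/2,14,0)
print(t,s,sl,"spot-tin",rel(s,t),rel(sl,t),"tin-tcp",rel(t,p),"box",rel(ray(c,382,155,.028),p),rel(ray(c,407,213,.028),p))
```

```text
[0.42729752 0.14155568 0.06      ] [0.5486 0.1657 0.    ] [0.54614119 0.16510441 0.        ] spot-tin (np.float64(0.1236), np.float64(0.0035)) (np.float64(0.1211), np.float64(0.0033)) tin-tcp (np.float64(0.0372), np.float64(0.0189)) box (np.float64(0.0684), np.float64(-0.0399)) (np.float64(0.0308), np.float64(-0.0579))
```

```bash
python3 -m jog '[[[0.2,-0.3,1.9,0,0],[0.2,0,0,-2,0],[0.2,0,0,0,0]]]'; python3 -m jog '[[[0.2,0,0,-2,0],[0.2,0,0,-2,0],[0.2,0,0,0,0]]]'
python3 - <<'E'
from r import *
p=robot.read_state();print(p["q"]);print(rel(np.r_[.4273,.1416,0],np.array(p["position"])))
E
```

```text
time_s: 7.85
position: [0.3902, 0.1359, 0.072]
ee_rot: [0.997, 0.082, -0.001, -0.0]
contact_force: [-0.3, 0.2, 0.0]
grip_width: 0.056
finger_force: 0.0
time_s: 8.22
position: [0.39, 0.1358, 0.0323]
ee_rot: [0.997, 0.082, -0.001, 0.0]
contact_force: [-0.2, 0.6, 0.3]
grip_width: 0.0563
finger_force: 0.0
[-0.07373967  0.32124975 -0.47006137  2.29649206  0.26636873  0.57345906
 -2.15569236]
(np.float64(0.0373), np.float64(-0.0007))
```

```bash
python3 -m jog '[[[0.2,0.6,0.12,0,0],[0.2,0.6,0.12,0,0],[0.2,0.6,0.12,0,0],[0.2,0.6,0.12,0,0],[0.2,0.6,0.12,0,0],[0.2,0.6,0.12,0,0],[0.2,0.6,0.11,0,0],[0.2,0.6,0.11,0,0],[0.2,0.6,0.12,0,0],[0.2,0.6,0.12,0,0],[0.2,0.6,0.12,0,0],[0.2,0.6,0.11,0,0],[0.2,0.6,0.11,0,0],[0.2,0.6,0.12,0,0],[0.2,0.6,0.12,0,0],[0.2,0.6,0.11,0,0],[0.2,0.6,0.11,0,0],[0.2,0.6,0.11,0,0],[0.2,0.6,0.11,0,0],[0.2,0,0,0,0]]]'
python3 - <<'E'
from r import *
cv2.imwrite("pics/w5.png",c["color"][:,:,::-1])
E
```

```text
time_s: 10.78
position: [0.5049, 0.1583, 0.0327]
ee_rot: [0.997, 0.082, 0.0, -0.0]
contact_force: [-0.7, -0.9, 2.2]
grip_width: 0.0565
finger_force: 1.7
```

View pics/w5.png

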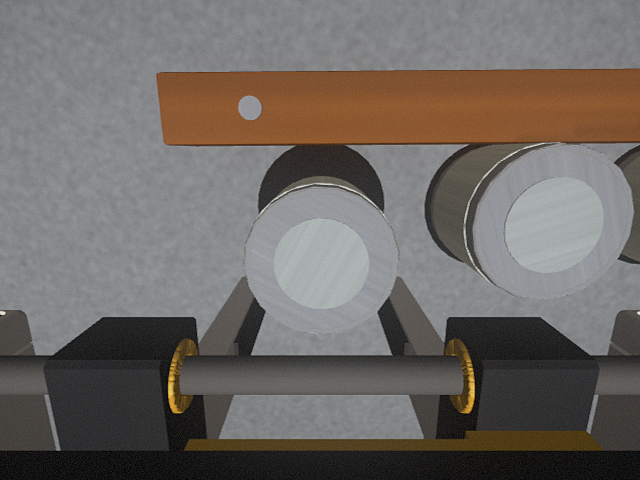

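The left stray is laterally on its spot (321 against 321) and about 14 mm short, with its lid at row 259 and the neighbour's at 221.

```bash
python3 -m jog '[[[0.2,0.4,0.07,0,0],[0.2,0.4,0.07,0,0],[0.2,0.3,0.05,0,0],[0.2,0,0,0,0]]]'; python3 -m jog '[[[0.2,0.2,0.03,0,0],[0.2,0,0,0,0]]]';python3 -m jog '[[[0.2,0.2,0.03,0,0],[0.2,0,0,0,0]]]'
```

```text
time_s: 11.32
position: [0.5156, 0.1602, 0.0326]
ee_rot: [0.997, 0.082, 0.0, -0.0]
contact_force: [-0.0, 0.5, 0.6]
grip_width: 0.056
finger_force: 0.9
time_s: 11.58
position: [0.5173, 0.1604, 0.0325]
ee_rot: [0.997, 0.082, 0.0, -0.0]
contact_force: [-1.0, -0.3, 1.0]
grip_width: 0.0567
finger_force: 1.3
time_s: 11.82
position: [0.5193, 0.1607, 0.0325]
ee_rot: [0.997, 0.082, 0.0, -0.0]
contact_force: [-0.8, -0.5, 0.5]
grip_width: 0.0566
finger_force: 1.2
```

```bash
python3 -m jog '[[[0.2,0.15,0.03,0,0],[0.2,0,0,0,0]]]';python3 -m jog '[[[0.2,0.15,0.02,0,0],[0.2,0,0,0,0]]]'; python3 -m jog '[[[0.2,0.1,0.02,0,0],[0.2,0,0,0,0]]]'
```

```text
time_s: 12.08
position: [0.5208, 0.1609, 0.0325]
ee_rot: [0.997, 0.082, 0.0, -0.0]
contact_force: [-1.4, -0.9, -0.1]
grip_width: 0.0563
finger_force: 1.3
time_s: 12.32
position: [0.5214, 0.161, 0.0324]
ee_rot: [0.997, 0.082, -0.001, 0.0]
contact_force: [-7.0, -1.0, 5.4]
grip_width: 0.0568
finger_force: 4.7
time_s: 12.58
position: [0.5216, 0.1611, 0.0322]
ee_rot: [0.997, 0.082, -0.001, 0.0]
contact_force: [-11.3, -1.2, 8.9]
grip_width: 0.0563
finger_force: 7.5
```

Contact with the batten is firm. Backing off, lifting clear and checking.

```bash
python3 -m jog '[[[0.2,-1.5,-0.25,0,0],[0.2,-2.5,-0.4,0,0],[0.2,-1.5,-0.3,3,0],[0.2,0,0,5,0],[0.2,0,0,5,0],[0.2,0,-4,3,0],[0.2,0,-4,2,0],[0.2,0,0,0,0],[0.2,0,0,0,0]]]'
python3 - <<'E'
from r import *
cv2.imwrite("pics/w6.png",c["color"][:,:,::-1])
E
```

```text
time_s: 13.7
position: [0.4679, 0.0722, 0.2124]
ee_rot: [0.997, 0.082, 0.0, 0.0]
contact_force: [-0.4, 1.0, 0.4]
grip_width: 0.0565
finger_force: 0.0
```

View pics/w6.png

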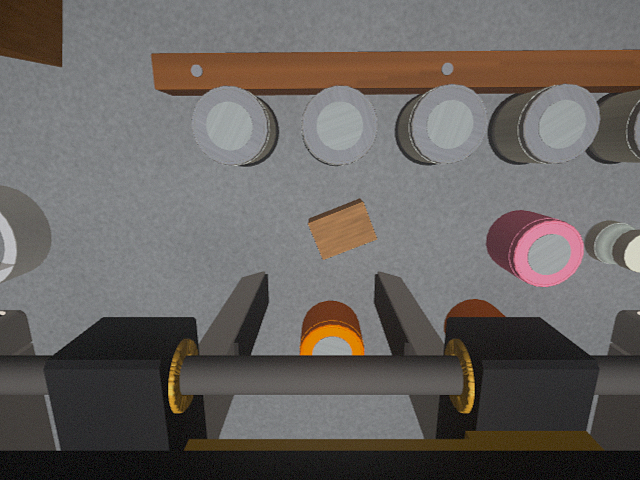

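All the lids are in line against the batten at columns 231, 339, 449 and 560 (rows 123 to 126), evenly spaced, and the other goods look undisturbed. Handing in.

```bash
python3 -c "
from rig import job;print(job.job_done())"
```

```text
the job is handed in; nothing more can be done
None
```

I pushed both stray tins back onto their spots against the batten, nothing else was visibly moved, and I handed the job in at about 14 s with the hand clear; the call returned no verdict.

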